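Close the carton of a repaired power module and index the hold-down slide

TASK

Close the carton with the repaired module: fold its short flap down flat first, then the long flap down flat on top of it. Then grip the hold-down slide by its upright post and slide it along its rail, over the carton, until you feel its spring ball drop into the notch of the track. Finish there, still gripping the post with the ball resting in the notch, and leave the other things on the bench where they are.

Things in the scene. Friction and masses are not known exactly. Their poses are not given: they have to be found in the camera images.
- fixture: Packing fixture fixed to the bench: aluminium plate 290 (x) x 370 (y) x 8 mm, origin on the bench, 20 mm to the +x side of the plate's middle. A dark guide rail with the hold-down slide on it runs along its y axis at x = -110 mm, with a stop at each end.
- track (a point): Point on the top of the steel detent track, 30 mm above the bench, at its -y end. The track (16 mm wide) runs from here along the fixture's +y beside the guide rail, on its -x side. It has one notch, an 15 mm gap across it, set at a different place each time: reached at a slide value between 0.165 and 0.235, found by feel (or seen from above).
- carton: Cardboard carton held on the fixture's plate, 150 (x) x 140 (y) x 70 mm, open at the top, a black module inside; origin at the centre of its underside, 8 mm above the bench. The short flap is hinged on its -y top edge, the long flap on its +y top edge; its axes are roughly those of the fixture.
- short_flap (a joint): Angle of the short flap: 0 = flat shut, about 1.57 = upright, larger = leaning outward (at most 2.1; starts 1.3 to 1.9). Light, a stiff crease: stays where it is left; a push under 1 N moves it.
- short_flap_hinge (a point): Middle of the short flap's hinge line (underside of the flap), which runs along the carton's x. The flap is 146 mm wide along the hinge, 65 mm from hinge to free edge, 4 mm thick.
- short_flap_edge (a point): Middle of the short flap's free edge, 65 mm from the hinge; moves with the flap.
- long_flap (a joint): Angle of the long flap, as for the short one (starts 1.3 to 1.9).
- long_flap_hinge (a point): Middle of the long flap's hinge line (5 mm higher than the short flap's, so that it lies on top of it), along the carton's x. The flap is 146 mm wide, 100 mm from hinge to free edge, 4 mm thick.
- long_flap_edge (a point): Middle of the long flap's free edge, 100 mm from the hinge; moves with the flap.
- holddown (a joint): Travel of the hold-down slide along the fixture's +y (m): 0 at the far -y end, stop at 0.27; starts at 0 to 0.03. About 1 N moves it along the plain rail.
- post_top (a point): Centre of the top of the slide's upright post, to be gripped: 22 x 22 mm, sides along the fixture's axes, top 150 mm above the bench. A presser bar 20 mm wide leaves it towards the fixture's +x, 46 mm below the top, and passes just above the shut flaps. A 50 mm saddle lies 96 mm below the top. A black plunger knob, 18 mm across, is 35 mm to the -x side, 65 mm below the top.
- plunger (a joint): Height of the spring ball (20 mm ball under the black knob): 0 = seated in the notch, about 0.005 = riding on the plain track. It starts to drop 7 mm before the notch's centre and is pulled on to the centre; pushing it out of the notch again takes about 10 N along the rail.
- washer: loose thick steel ring, 34 mm across, 8 mm tall, lying on the fixture's plate; bystander
- pot: loose yellow plastic bowl, 70 mm across, 50 mm tall; bystander
- multimeter: loose blue handheld meter lying flat, 160 x 80 x 42 mm; bystander
- heatsink: loose finned aluminium block, 70 x 100 x 38 mm; bystander
- flux_jar: loose amber jar with white cap, 48 mm across, 55 mm tall; bystander
- driver: loose screwdriver lying on the bench; bystander

How it is judged (in metres and radians):
On the way, in this order (a step that is already met when the one before it is completed fails the run):
1. the short flap is folded down flat (value of joint short_flap below 0.1 rad), for 0.2 s.
2. the long flap is folded down over it (value of joint each of short_flap, long_flap below 0.1 rad), for 0.2 s.
3. the slide is gripped by its post with the ball in the notch (value of joint plunger below 0.002 m and value of joint holddown above 0.14 m and contact force between the fingers and holddown above 3 N and distance between the grasp point and post_top below 0.045 m), for 0.2 s.
At the end, for the whole second after the job is handed in: both flaps within 0.1 rad of flat; the plunger's ball below 2 mm (in the notch: slide within about 2.5 mm of its centre), the slide at rest (under 10 mm/s), touched by the fingers with more than 3 N and the TCP within 45 mm of the post's top (all of step 2 and all of step 3 and velocity of joint holddown between -0.01 and 0.01 m/s); the arm keeps its last pose, push and grip.
It fails at once if a bystander is moved more than 25 mm (distance of any of washer, pot, multimeter, heatsink, flux_jar, driver from where it was at the start of the episode above 0.025 m).
It also fails if it takes over 72 s, if anything falls off the work surface, if the arm or the gripper's body presses on something with over 40 N, if the wrist force passes 120 N, or if a joint passes its speed limit or range.

ROBOT

A 6-joint arm with a two-finger parallel gripper is mounted at the origin on the work surface. World frame = base frame: x ahead of the robot, y to its left, z up, the work surface at z = 0. Lengths are in mm, angles in rad, forces in N, time in s.
With the tool pointing down it reaches from about 350 to 775 mm from the base axis. Payload 5.5 kg.
Tool frame: the origin (TCP) lies between the finger pads, 19 mm behind the fingertips; this is the grasp point; y points along the fingers, x is the direction in which the jaws open and shut, and the axes are right-handed (so a half turn about y gives the same grasp; the last joint's range is limited). The gripper opens to 85 mm and grips with 20 to 120 N. Pads are 22 mm wide; open, the fingers measure 114 mm over their backs; the gripper's body (76 mm by 85 mm) begins 54 mm behind the grasp point. The pads swing forward as they close: fully open they stand 13 mm farther back than shut.
Start: joints at [-1.42, 0.313, 0.046, 1.304, 0, 1.431], TCP at [164.858, -550.901, 250.023] pointing down, gripper open.
Joint ranges: [-2.76, 2.76], [-0.86, 1.69], [-1.03, 1.26], [-2.2, 2.34], [-1.47, 1.5], [-3.14, 3.14]. Speed limits (rad/s): [2.57, 2.57, 3.14, 3.14, 3.14, 3.14].

INTERFACE

Orientations are given as a unit quaternion [x, y, z, w].
In Python, from cell import read_state, viewer, workorder, find_in, cut_out gives the robot as it stands.
- The arm moves only by the tool send_rows, never from a script. Its argument "deltas" is a list of rows, each a list of 5 numbers: the finger opening in m, from 0 to 0.0854, then the shift along the tool's x, y, z in m, then the turn about the tool's y in degrees. A call has 1 to 8 rows; each row is the pose to reach, as a shift and turn from the pose commanded when the call began, along the tool's axes at that moment; what a row does not reach only later rows make up. A row lasts 1/10 s, in which the tool goes at most 50 mm and 8.59 degrees, less where a joint would pass 70% of its speed; a pose out of reach is approached as far as the arm can. A call with a gripper value outside its range is refused whole. The fingers move at their own pace and stop on an object; the grip force is fixed at half the most. Time passes only in rows, so rows that repeat a pose let the fingers close. It gives the time, the measured TCP pose, the force and the opening at its end, in the units of the state.
- read_state(): the state, without advancing time (a new reading comes with each control period).
- viewer.grab_frame(name): name is "scene" or "top" or "wrist"; returns the picture (420x560x3 uint8, red, green, blue); there is no depth.
- viewer.camera_info(name): a dict with "fx", "fy", "cx", "cy" (pixels), "D" ([k1, k2, p1, p2, k3] as OpenCV has them; the pictures are not rectified), "xyz" and "attitude" of the camera in the world. Camera axes: x right, y down, z forward; pixel columns grow to the right and rows downward; lengths in mm; the calibration is good to about 2 mm. A picture is of the moment at which its call begins: read the wrist's pose just before it. camera_info takes no time and is no camera call; for the wrist camera it gives the pose at the moment of the call.
- workorder.finish_job(): hands the job in, once; it reports no verdict.
Trained networks look in the newest picture that a camera, given by its name, has taken for a name from the list of things; names that differ only in an ending like _2 or _b are one class to them, and where a whole thing is asked for, a point or a joint stands for the part that bears it (a point fixed in the world has none). Each returns a list of dicts, best first, with "score" (0 to 1); they miss things now and then, are a little off and sometimes report something else, mostly with a low value. They report only what shows in the picture. A call takes as long as a camera call.
- find_in(camera, query): "box" ([left, top, right, bottom] in pixels, round what is visible of it).
- cut_out(camera, query): "pixels" (420x560 bool, what is visible of it) and "box" ([left, top, right, bottom] in pixels, round what is visible of it).
The state is a dict: "t": time; "joint_pos": joint angles; "qd": joint speeds; "joint_torque": joint torques, N m; "position": TCP position; "orientation": TCP orientation; "wrist_force": force on the tool from outside, world axes, zero at the start; "moment": the same for the moment, N m; "width": opening from 0.0 (shut) to 1.0 (fully open).
Only numpy, scipy, OpenCV 4.12 (cv2) and the standard library are available. Lean on these libraries where they do the work, as an engineer would, in place of code of your own. Each camera call takes 0.05 s, during which the arm holds its last target. There are 200 camera calls.

## Working session

There is one attempt and no reset: what is moved stays moved. The work goes in short steps, Python scripts to look and compute and a tool call to move; the robot and the scene stay as the last step left them, time stands still between calls to the robot, and variables do not carry over. Pictures are saved under pics/ and viewed, about 8 in all and at most 12, crops included, and the job is handed in when it is done.

Besides the shell and the picture viewer there is one more tool, called after "Call:" as a command line: name --pt "numbers of a row" for each row, then --argument value for the rest. send_rows: Moves the arm, as the interface text tells. Its arguments: {"type":"object","properties":{"deltas":{"type":"array"}},"required":["deltas"]}

```bash
mkdir -p pics; ls; python3 - <<'E'
from cell import *
import cv2,numpy as np
s=read_state(); print(s)
ims=[]
for c in("top","scene"):
    im=viewer.grab_frame(c); cv2.imwrite(f"pics/{c}0.png",im[:,:,::-1]); print(c,viewer.camera_info(c))
    for q in ("fixture","carton","short_flap","long_flap","holddown","post_top","plunger","track","washer","pot","multimeter","heatsink","flux_jar","driver"):
        try: print(q,[(np.round(d["box"]).tolist(),round(d["score"],2)) for d in find_in(c,q)[:2]])
        except Exception as e: print(q,e)
E
```

```text
pics
{'t': 0.0, 'joint_pos': array([-1.41962081e+00,  3.13986287e-01,  4.49445323e-02,  1.30355543e+00,
        2.19540367e-06,  1.43121043e+00]), 'qd': array([ 0.00016882,  0.00075528, -0.00086373, -0.00027821,  0.00116751,
        0.00098644]), 'joint_torque': array([-1.22944610e-03, -4.80618238e+01,  2.98536354e+01,  1.89255568e-02,
       -2.84091487e-05,  3.25459212e-05]), 'position': array([ 164.7689117 , -550.39091033,  249.10275624]), 'orientation': array([-0.5667116 ,  0.42274295, -0.42183841,  0.5676079 ]), 'wrist_force': array([-0.15644415, -0.45875452, -0.67918416]), 'moment': array([-0.01273723,  0.00926699, -0.02864184]), 'width': 0.9973164423227552}
top {'fx': 420.4493065566186, 'fy': 420.4493065566186, 'cx': 280.3423106341981, 'cy': 218.6576031852917, 'D': array([0.0273683, 0.       , 0.       , 0.       , 0.       ]), 'xyz': array([ 449.20042089,  -67.08527967, 1155.32621794]), 'attitude': array([ 0.71077501, -0.70128136,  0.02672106, -0.04784697])}
fixture [([226.0, 183.0, 364.0, 288.0], 0.9)]
carton [([236.0, 185.0, 304.0, 244.0], 0.9)]
short_flap [([299.0, 207.0, 
[... 1124 characters left out ...]
0, 249.0], 0.55)]
short_flap [([253.0, 190.0, 294.0, 229.0], 0.66)]
long_flap [([283.0, 154.0, 316.0, 172.0], 0.63), ([286.0, 155.0, 329.0, 200.0], 0.61)]
holddown [([196.0, 194.0, 259.0, 252.0], 0.82), ([249.0, 188.0, 295.0, 229.0], 0.7)]
post_top [([197.0, 197.0, 264.0, 253.0], 0.66), ([121.0, 309.0, 202.0, 319.0], 0.54)]
plunger []
track [([187.0, 174.0, 342.0, 288.0], 0.82)]
washer [([248.0, 260.0, 260.0, 272.0], 0.48), ([195.0, 275.0, 218.0, 305.0], 0.33)]
pot [([196.0, 275.0, 218.0, 304.0], 0.81)]
multimeter [([325.0, 174.0, 372.0, 215.0], 0.85)]
heatsink [([282.0, 154.0, 317.0, 174.0], 0.47)]
flux_jar [([180.0, 253.0, 201.0, 278.0], 0.54)]
driver [([121.0, 308.0, 203.0, 317.0], 0.85)]
```

```bash
python3 - <<'E'
import cv2
t=cv2.imread("pics/top0.png")[165:300,165:425]; cv2.imwrite("pics/t1.png",cv2.resize(t,None,fx=3,fy=3,interpolation=cv2.INTER_CUBIC))
t=cv2.imread("pics/scene0.png")[140:330,110:390]; cv2.imwrite("pics/s1.png",cv2.resize(t,None,fx=2.8,fy=2.8,interpolation=cv2.INTER_CUBIC))
E
```

```text
(no output)
```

View pics/t1.png

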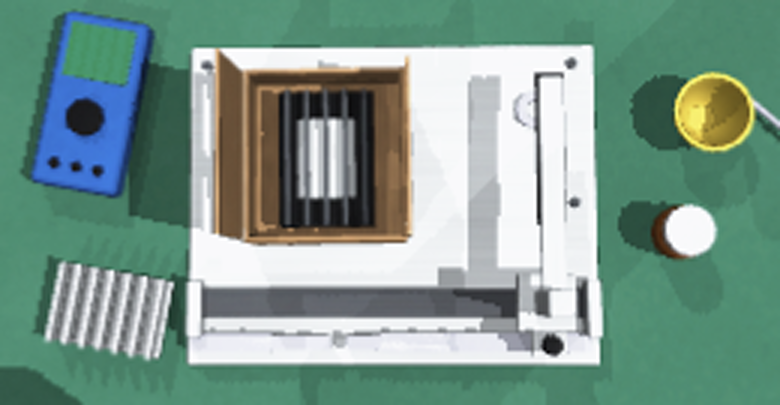

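View pics/s1.png

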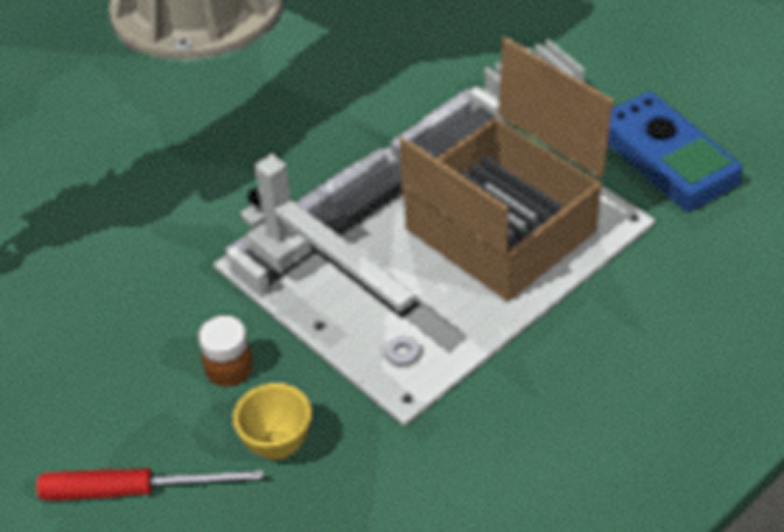

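```bash
cat > h.py <<'E'
from cell import *
import cv2,numpy as np
from scipy.spatial.transform import Rotation as R
def ray(ci,uv):
    K=np.array([[ci["fx"],0,ci["cx"]],[0,ci["fy"],ci["cy"]],[0,0,1]])
    p=cv2.undistortPoints(np.array([[uv]],float),K,ci["D"])[0,0]
    return ci["xyz"],R.from_quat(ci["attitude"]).apply([p[0],p[1],1])
def atz(ci,uv,z):
    o,d=ray(ci,uv); return o+d*(z-o[2])/d[2]
E
python3 - <<'E'
from h import *
np.set_printoptions(precision=1,suppress=True)
ci=viewer.camera_info("top")
f=lambda u,v:(165+(u+.5)/3-.5,165+(v+.5)/3-.5)
for n,u,v,z in [("c1 +x+y",190,48,8),("c2 +x-y",594,45,8),("c3 -x-y",601,363,8),("c4 -x+y",189,364,8),("notch",338,338,30),("knob",552,345,92),("post",562,301,150),("bar end",549,76,104),
 ("short top far",408,57,140),("short top near",411,240,140),("long top far",217,50,180),("long top near",214,234,180),("long hinge far",247,70,83),("long hinge near",247,241,83),("short rim far",404,70,78),("washer",522,108,12)]:
    print(n,atz(ci,f(u,v),z))
s=read_state(); print(R.from_quat(s["orientation"]).as_matrix())
cs=viewer.camera_info("scene"); g=lambda u,v:(110+(u+.5)/2.8-.5,140+(v+.5)/2.8-.5)
print("scene post top",atz(cs,g(270,161),150))
for n,u,v in [("s short edge left",402,140),("s short edge right",507,203),("s short hinge left",407,222-0),("long edge L",504,38),("long edge R",611,98)]:
    o,d=ray(cs,g(u,v)); print(n,[ (z,(o+d*(z-o[2])/d[2])[:2]) for z in (130,140,150,170,180)])
E
```

```text
c1 +x+y [675.  115.3   8. ]
c2 +x-y [ 681.1 -256.9    8. ]
c3 -x-y [ 392.7 -261.5    8. ]
c4 -x+y [385.6 108.    8. ]
notch [411.6 -26.9  30. ]
knob [ 410.8 -207.    92. ]
post [ 447.4 -207.3  150. ]
bar end [ 635.  -203.4  104. ]
short top far [643.2 -84.4 140. ]
short top near [494.1 -88.2 140. ]
long top far [639.7  66.6 180. ]
long top near [494.9  65.2 180. ]
long hinge far [641.4  53.5  83. ]
long hinge near [493.9  50.   83. ]
short rim far [643.7 -82.1  78. ]
washer [ 621.5 -190.8   12. ]
[[ 0.3  0.   1. ]
 [-1.  -0.   0.3]
 [ 0.  -1.   0. ]]
scene post top [ 442.1 -205.6  150. ]
s short edge left [(130, array([493.5, -79.9])), (140, array([501.9, -87.1])), (150, array([510.4, -94.3])), (170, array([ 527.4, -108.6])), (180, array([ 535.8, -115.8]))]
s short edge right [(130, array([631.1, -69.5])), (140, array([638.1, -76.7])), (150, array([645., -84.])), (170, array([658.9, -98.6])), (180, array([ 665.9, -105.9]))]
s short hinge left [(130, array([ 582.2, -154.6])), (140, array([ 589.7, -161. ])), (150, array([ 597.2, -167.3])), (170, array([ 612.2, -180. ])), (180, array([ 619.7, -186.4]))]
long edge L [(130, array([449.5, 111.6])), (140, array([458.4, 102.3])), (150, array([467.4,  93. ])), (170, array([485.3,  74.5])), (180, array([494.2,  65.2]))]
long edge R [(130, array([599.1, 117.8])), (140, array([606.4, 108.5])), (150, array([613.7,  99.1])), (170, array([628.3,  80.4])), (180, array([635.6,  71.1]))]
```

Call:
send_rows --pt "0 -0.285 0.03 0.501 15.2" --pt "0 -0.285 0.03 0.501 15.2" --pt "0 -0.285 0.03 0.501 15.2" --pt "0 -0.285 0.03 0.501 15.2" --pt "0 -0.285 0.03 0.501 15.2" --pt "0 -0.285 0.03 0.501 15.2" --pt "0 -0.285 0.03 0.501 15.2" --pt "0 -0.285 0.03 0.501 15.2"

```text
t: 2.3
position: [441.6, -261.0, 229.4]
orientation: [0.506, -0.493, 0.494, -0.506]
wrist_force: [0.7, -0.7, -0.3]
width: -0.002
```

Call:
send_rows --pt "0 -0.118 0.0 0.126 0" --pt "0 -0.118 0.0 0.126 0" --pt "0 -0.118 0.0 0.126 0" --pt "0 -0.118 0.0 0.126 0" --pt "0 -0.118 0.07 0.126 0" --pt "0 -0.118 0.07 0.126 0" --pt "0 -0.118 0.07 0.126 0"

```text
t: 3.0
position: [561.1, -140.1, 155.6]
orientation: [0.508, -0.496, 0.491, -0.506]
wrist_force: [0.8, 0.4, 0.2]
width: -0.001
```

```bash
python3 - <<'E'
from h import *
s=read_state(); print(s["position"],R.from_quat(s["orientation"]).as_matrix().round(3))
a=cv2.resize(viewer.grab_frame("scene")[130:300,170:400],(800,591),interpolation=cv2.INTER_CUBIC)
cv2.imwrite("pics/s2.png",a[:,:,::-1])
E
```

```text
[ 561.13575211 -140.05028859  155.56218394] [[ 0.026 -0.007  1.   ]
 [-1.     0.003  0.026]
 [-0.003 -1.    -0.007]]
```

View pics/s2.png

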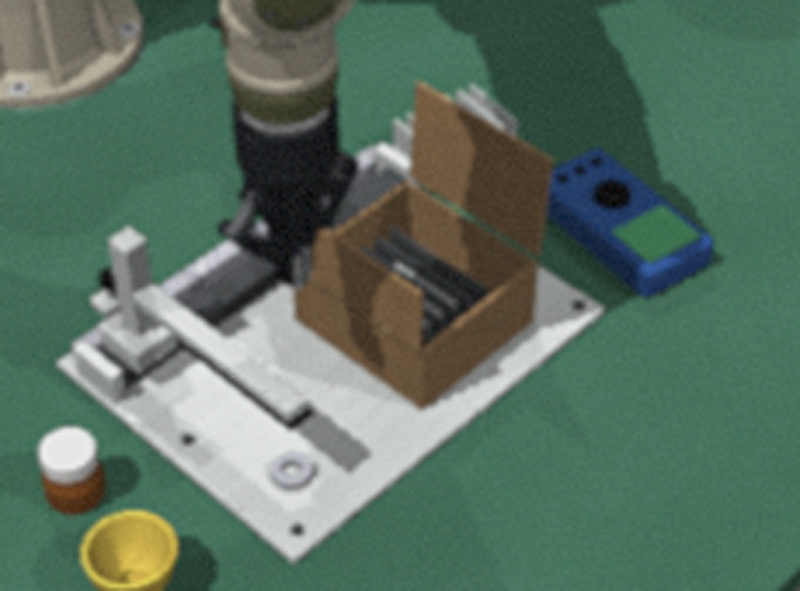

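```bash
python3 - <<'E'
from h import *
c=viewer.camera_info("scene"); K=np.array([[c["fx"],0,c["cx"]],[0,c["fy"],c["cy"]],[0,0,1]])
Rc=R.from_quat(c["attitude"]).as_matrix().T
P=np.array([[561,-140,155.6],[561,-140,136.6],[561,-140,210],[445,-206,150],[494,-83,140],[641,-80,140],[641,-82,78]],float)
uv,_=cv2.projectPoints(P,cv2.Rodrigues(Rc)[0],-Rc@c["xyz"],K,c["D"])
print((uv[:,0]-[170,130])*800/230)
E
```

```text
[[289.73548767 262.1290067 ]
 [290.77296999 279.90607989]
 [286.64678207 209.14581789]
 [127.50185983 235.7360721 ]
 [286.6523924  200.50602472]
 [419.78016796 289.89928792]
 [417.07267321 347.06121434]]
```

Call:
send_rows --pt "0 -0.02 0.016 0.005 0" --pt "0 -0.045 0.017 0.005 0" --pt "0 -0.062 0.018 0.005 0" --pt "0 -0.072 0.026 0.005 0" --pt "0 -0.08 0.038 0.005 0" --pt "0 -0.085 0.048 0.005 0" --pt "0 -0.087 0.053 0.005 0" --pt "0 -0.087 0.053 0.005 0"

```text
t: 3.85
position: [565.1, -54.2, 104.7]
orientation: [0.507, -0.494, 0.493, -0.506]
wrist_force: [0.3, -0.6, 0.6]
width: -0.0
```

```bash
python3 - <<'E'
from h import *
s=read_state(); print(s["position"],s["wrist_force"])
a=cv2.resize(viewer.grab_frame("scene")[130:300,170:400],(800,591),interpolation=cv2.INTER_CUBIC)
cv2.imwrite("pics/s3.png",a[:,:,::-1])
E
```

```text
[565.10271742 -54.19638629 104.72923027] [ 0.29206452 -0.55111186  0.61143995]
```

View pics/s3.png

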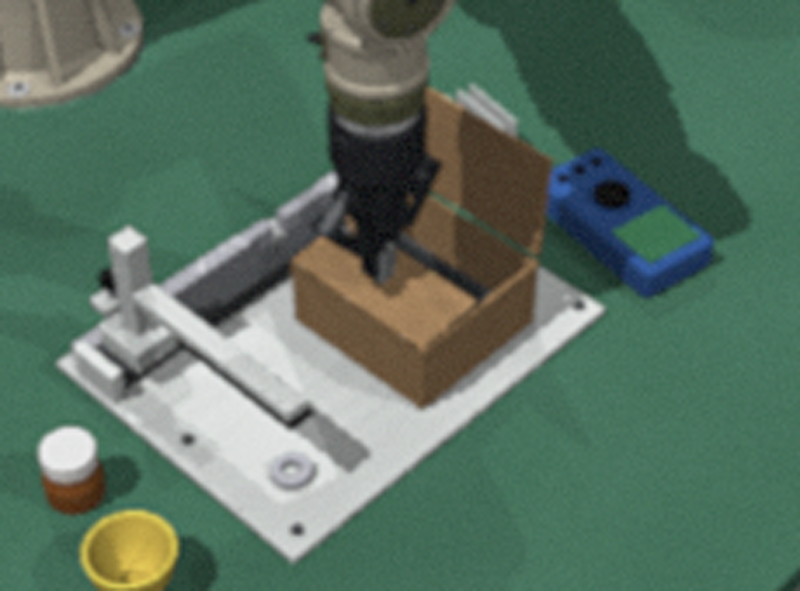

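Call:
send_rows --pt "0 -0.008 0.003 0 0" --pt "0 -0.012 0.005 0 0" --pt "0 -0.012 0.005 0 0" --pt "0 -0.012 0.005 0 0"

```text
t: 4.3
position: [565.8, -42.1, 101.3]
orientation: [0.506, -0.493, 0.493, -0.506]
wrist_force: [-0.1, 0.6, 0.5]
width: 0.001
```

Call:
send_rows --pt "0 0 0.004 0 0" --pt "0 0 0.004 0 0" --pt "0 0 0.004 0 0"

```text
t: 4.6
position: [566.2, -42.3, 100.7]
orientation: [-0.506, 0.493, -0.494, 0.507]
wrist_force: [-7.4, 2.8, 22.9]
width: 0.005
```

Call:
send_rows --pt "0 0 -0.05 0 0" --pt "0 0 -0.1 0 0" --pt "0 0 -0.145 0 0" --pt "0 -0.05 -0.145 0 0" --pt "0 -0.1 -0.145 0 0" --pt "0 -0.15 -0.145 0 0" --pt "0 -0.17 -0.145 0 0" --pt "0 -0.17 -0.12 0 0"

```text
t: 5.4
position: [564.3, 113.6, 220.2]
orientation: [-0.508, 0.488, -0.485, 0.518]
wrist_force: [1.0, 0.2, -0.2]
width: -0.002
```

```bash
python3 - <<'E'
from h import *
s=read_state(); print(s["position"],s["wrist_force"])
ims=[viewer.grab_frame(c) for c in("scene","top")]
a=np.hstack([cv2.resize(ims[0][120:300,210:400],(400,379)),cv2.resize(ims[1][165:300,175:325],(400,360))[:379] if 0 else cv2.resize(ims[1][165:307,175:325],(400,379))])
cv2.imwrite("pics/s4.png",a[:,:,::-1])
E
```

```text
[564.27709417 113.62820293 220.21643754] [ 0.98381228  0.2102781  -0.17580739]
```

View pics/s4.png

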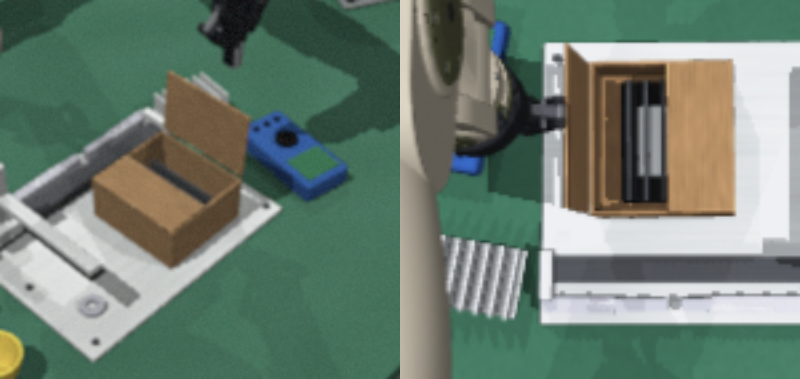

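Call:
send_rows --pt "0 0.01 0.05 0.003 0" --pt "0 0.05 0.051 0.003 0" --pt "0 0.08 0.052 0.003 0" --pt "0 0.1 0.057 0.003 0" --pt "0 0.115 0.07 0.003 0" --pt "0 0.123 0.084 0.003 0" --pt "0 0.13 0.1 0.003 0" --pt "0 0.132 0.11 0.003 0"

```text
t: 6.3
position: [571.6, -19.8, 104.7]
orientation: [-0.509, 0.491, -0.484, 0.515]
wrist_force: [-8.2, 3.4, 57.9]
width: -0.0
```

Call:
send_rows --pt "0 0 -0.003 0 0" --pt "0 0 -0.004 0 0" --pt "0 0 -0.004 0 0" --pt "0 0 -0.004 0 0"

```text
t: 6.7
position: [571.8, -18.6, 109.4]
orientation: [-0.51, 0.49, -0.484, 0.515]
wrist_force: [0.7, -0.2, -0.2]
width: -0.002
```

Call:
send_rows --pt "0 0 -0.05 0 0" --pt "0 0 -0.1 0 0" --pt "0.06 0.04 -0.12 -0.03 0" --pt "0.06 0.187 -0.12 -0.123 0" --pt "0.06 0.187 -0.12 -0.123 0" --pt "0.06 0.187 -0.12 -0.123 0" --pt "0.06 0.187 -0.12 -0.123 0" --pt "0.06 0.187 -0.12 -0.123 0"

```text
t: 7.5
position: [457.1, -215.9, 227.2]
orientation: [-0.509, 0.492, -0.485, 0.514]
wrist_force: [0.3, 0.8, -0.3]
width: 0.701
```

```bash
python3 - <<'E'
from h import *
s=read_state(); print(s["t"],s["position"],s["width"],R.from_quat(s["orientation"]).as_matrix().round(3))
ims=[viewer.grab_frame(c) for c in("scene","wrist")]
ci=viewer.camera_info("wrist");print(ci)
b=[d["box"] for d in find_in("wrist","post_top")]; print(b)
a=np.hstack([cv2.resize(ims[0][120:300,190:380],(400,379)),cv2.resize(ims[1],(400,300),interpolation=cv2.INTER_AREA)[:300] if 0 else cv2.copyMakeBorder(cv2.resize(ims[1],(400,300)),0,79,0,0,cv2.BORDER_CONSTANT)])
cv2.imwrite("pics/s5.png",a[:,:,::-1])
E
```

```text
7.5 [ 457.10953716 -215.86597559  227.15784669] 0.7012934183371526 [[ 0.046 -0.001  0.999]
 [-0.999  0.012  0.046]
 [-0.012 -1.    -0.001]]
{'fx': 299.62950684278155, 'fy': 299.62950684278155, 'cx': 278.07743216989314, 'cy': 208.2827248708983, 'D': array([-0.06056046,  0.        ,  0.        ,  0.        ,  0.        ]), 'xyz': array([ 533.88764457, -212.67779717,  350.98660092]), 'attitude': array([ 0.71691973, -0.68120397, -0.10707608,  0.1025766 ])}
[[250.1, 2.8, 302.5, 262.9]]
```

View pics/s5.png

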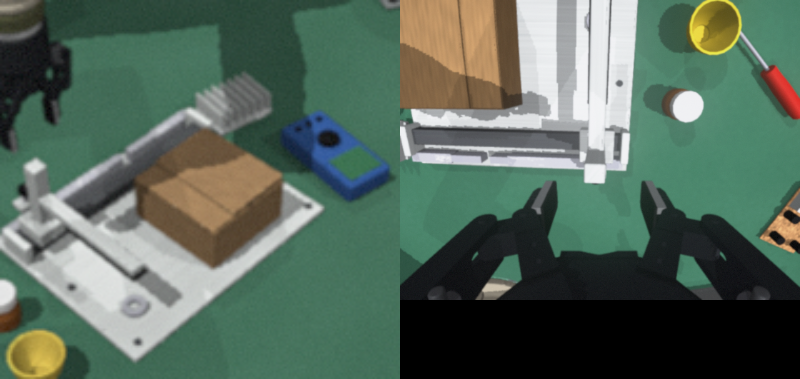

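```bash
python3 - <<'E'
from h import *
ci=viewer.camera_info("wrist"); im=viewer.grab_frame("wrist"); print(read_state()["position"])
cv2.imwrite("pics/w1.png",cv2.resize(im[130:260,0:330],(800,315),interpolation=cv2.INTER_CUBIC)[:,:,::-1])
print(atz(ci,(273,243),150))
E
```

```text
[ 458.99200802 -212.44980093  227.14231634]
[ 445.96580039 -209.91540905  150.        ]
```

View pics/w1.png

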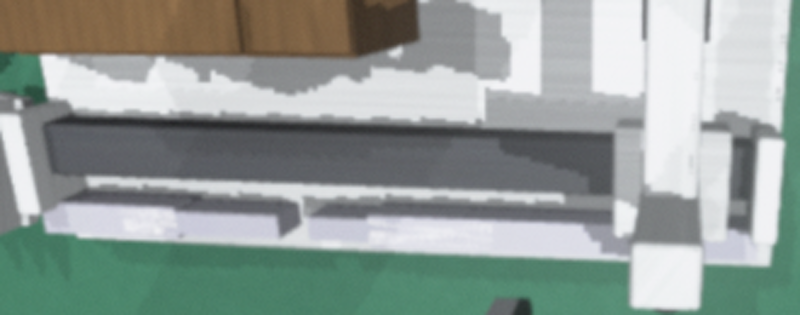

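```bash
python3 - <<'E'
from h import *
ci=viewer.camera_info("wrist")
f=lambda u,v:((u+.5)*330/800-.5,130+(v+.5)*130/315-.5)
print(atz(ci,f(666,276),150),"notch L/R",atz(ci,f(279,235),30),atz(ci,f(308,238),30))
for p in [(45,232),(770,264)]: print(atz(ci,f(*p),30))
E
```

```text
[ 445.76338832 -210.6029978   150.        ] notch L/R [402.71930124 -21.85722507  30.        ] [402.05531666 -36.32847086  30.        ]
[396.46062279 103.0013238   30.        ]
[ 401.82965763 -259.33481459   30.        ]
```

Call:
send_rows --pt "0.07 -0.004 0.02 -0.013 1.4" --pt "0.07 -0.004 0.04 -0.013 1.4" --pt "0.07 -0.004 0.065 -0.013 1.4" --pt "0.07 -0.004 0.093 -0.013 1.4" --pt "0.07 -0.004 0.093 -0.013 1.4"

```text
t: 8.2
position: [443.7, -205.9, 131.1]
orientation: [-0.505, 0.498, -0.487, 0.51]
wrist_force: [-0.9, 0.0, -0.6]
width: 0.82
```

Close gently.

Call:
send_rows --pt "0.03 0.002 0 0.002 0" --pt "0.01 0.002 0 0.002 0" --pt "0.0 0.002 0 0.002 0" --pt "0.0 0.002 0 0.002 0" --pt "0.0 0.002 0 0.002 0" --pt "0.0 0.002 0 0.002 0"

```text
t: 8.8
position: [448.5, -211.5, 135.9]
orientation: [-0.503, 0.495, -0.491, 0.51]
wrist_force: [-0.5, 0.8, 5.1]
width: 0.246
```

```bash
python3 - <<'E'
from h import *
s=read_state(); print(s["t"],s["position"],s["wrist_force"],s["width"]*85.4,R.from_quat(s["orientation"]).as_matrix().round(3)[0])
E
```

```text
8.8 [ 448.54662106 -211.50503071  135.90042882] [-0.50697805  0.82263494  5.14909842] 21.010126763895396 [0.026 0.002 1.   ]
```

Call:
send_rows --pt "0 -0.01 0 0 0" --pt "0 -0.03 0 0 0" --pt "0 -0.05 0 0 0" --pt "0 -0.07 0 0 0" --pt "0 -0.09 0 0 0" --pt "0 -0.11 0 0 0" --pt "0 -0.13 0 0 0" --pt "0 -0.14 0 0 0"

```text
t: 9.6
position: [446.2, -70.4, 136.0]
orientation: [-0.503, 0.495, -0.492, 0.51]
wrist_force: [10.8, -2.0, -12.2]
width: 0.247
```

Call:
send_rows --pt "0 -0.008 0.001 0.001 0" --pt "0 -0.016 0.002 0.002 0" --pt "0 -0.022 0.002 0.002 0" --pt "0 -0.026 0.002 0.002 0" --pt "0 -0.028 0.002 0.002 0" --pt "0 -0.028 0.002 0.002 0"

```text
t: 10.2
position: [445.8, -42.7, 135.9]
orientation: [-0.503, 0.496, -0.491, 0.51]
wrist_force: [-0.4, 1.2, 9.0]
width: 0.248
```

Call:
send_rows --pt "0 -0.001 0 0 0" --pt "0 -0.002 0 0 0" --pt "0 -0.002 0 0 0"

```text
t: 10.5
position: [445.7, -41.0, 135.9]
orientation: [-0.503, 0.496, -0.491, 0.51]
wrist_force: [-0.4, 0.2, 8.7]
width: 0.247
```

Call:
send_rows --pt "0 -0.001 0 0 0" --pt "0 -0.002 0 0 0" --pt "0 -0.002 0 0 0"

```text
t: 10.8
position: [445.8, -39.0, 135.9]
orientation: [-0.503, 0.496, -0.491, 0.51]
wrist_force: [-0.9, -0.3, 8.0]
width: 0.249
```

Call:
send_rows --pt "0 -0.001 0 0 0" --pt "0 -0.002 0 0 0" --pt "0 -0.002 0 0 0"

```text
t: 11.1
position: [445.7, -36.9, 135.9]
orientation: [-0.503, 0.496, -0.491, 0.51]
wrist_force: [0.5, -0.7, 9.1]
width: 0.242
```

Call:
send_rows --pt "0 -0.001 0 0 0" --pt "0 -0.002 0 0 0" --pt "0 -0.002 0 0 0"

```text
t: 11.4
position: [445.7, -34.5, 135.9]
orientation: [-0.503, 0.496, -0.491, 0.51]
wrist_force: [0.2, 1.9, 8.3]
width: 0.247
```

Call:
send_rows --pt "0 -0.001 0 0 0" --pt "0 -0.002 0 0 0" --pt "0 -0.002 0 0 0"

```text
t: 11.7
position: [445.6, -31.9, 135.9]
orientation: [-0.503, 0.496, -0.491, 0.51]
wrist_force: [1.2, 5.0, 8.6]
width: 0.249
```

Call:
send_rows --pt "0 -0.001 0 0 0" --pt "0 -0.001 0 0 0" --pt "0 -0.001 0 0 0"

```text
t: 12.0
position: [445.6, -30.2, 135.9]
orientation: [-0.502, 0.496, -0.49, 0.511]
wrist_force: [0.4, 7.6, 9.4]
width: 0.249
```

Call:
send_rows --pt "0 -0.001 0 0 0" --pt "0 -0.001 0 0 0" --pt "0 -0.001 0 0 0"

```text
t: 12.3
position: [445.5, -28.7, 135.9]
orientation: [-0.502, 0.496, -0.49, 0.511]
wrist_force: [1.1, 9.5, 9.2]
width: 0.248
```

Call:
send_rows --pt "0 -0.001 0 0 0" --pt "0 -0.001 0 0 0" --pt "0 -0.001 0 0 0"

```text
t: 12.6
position: [445.5, -28.3, 135.9]
orientation: [-0.503, 0.496, -0.49, 0.511]
wrist_force: [0.5, 8.0, 8.8]
width: 0.244
```

Call:
send_rows --pt "0 -0.001 0 0 0" --pt "0 -0.001 0 0 0" --pt "0 -0.001 0 0 0"

```text
t: 12.9
position: [445.5, -28.0, 135.9]
orientation: [-0.503, 0.496, -0.491, 0.51]
wrist_force: [0.8, 3.2, 8.8]
width: 0.252
```

Call:
send_rows --pt "0 -0.0005 0 0 0" --pt "0 -0.0005 0 0 0" --pt "0 -0.0005 0 0 0" --pt "0 -0.0005 0 0 0" --pt "0 -0.0005 0 0 0"

```text
t: 13.4
position: [445.5, -27.9, 135.9]
orientation: [-0.503, 0.496, -0.491, 0.51]
wrist_force: [0.4, 2.0, 7.8]
width: 0.245
```

```bash
python3 - <<'E'
from h import *
s=read_state(); print(s["t"],s["position"],s["wrist_force"],s["width"]*85.4)
a=cv2.resize(viewer.grab_frame("scene")[120:300,190:400],(800,600),interpolation=cv2.INTER_CUBIC)
cv2.imwrite("pics/s6.png",a[:,:,::-1])
E
```

```text
13.4 [445.5463179  -27.94732352 135.91356194] [0.43982348 1.99621084 7.81213634] 20.913396597848937
```

View pics/s6.png

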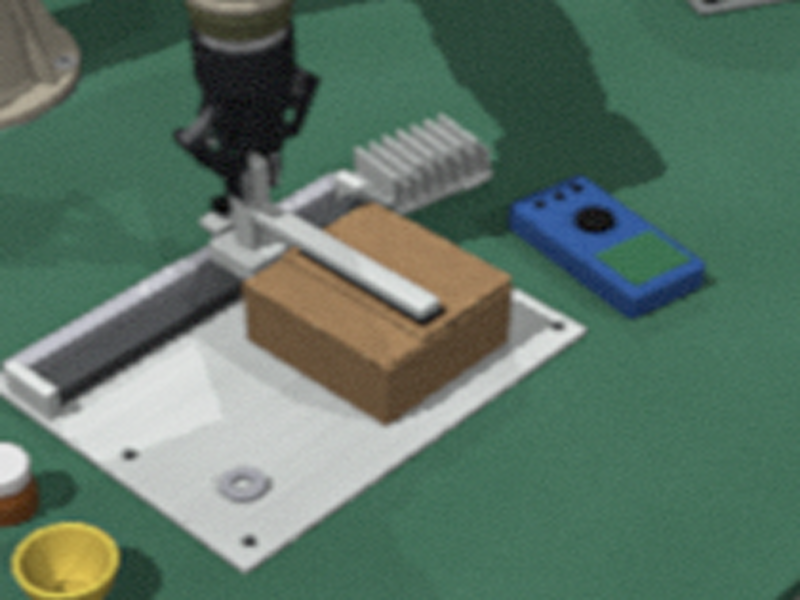

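```bash
python3 -c "
from cell import *
print(workorder.finish_job()); s=read_state(); print(s['t'],s['position'],s['wrist_force'],s['width'])"
```

```text
the job is handed in; nothing more can be done
None
the job is handed in; nothing more can be done
```

I folded the short flap flat, then the long flap on top of it. I then gripped the slide's post and moved it about 184 mm along the rail, until the ball dropped into the notch. The job was handed in at about 13.5 s, still gripping the post. No verdict was given.

- **Ball in the notch:** the pull along the rail rose to about 9.5 N forward. It then fell to 2 N while the slide barely moved, with the TCP's y at about -27.9 mm. The cameras had put the notch about 181 to 182 mm along, about 2 mm short of where the ball settled. I felt the ball seat but could not read its height directly.
- **Grip:** the fingers are closed on the post at about 21 mm opening, with the TCP about 14 mm below its top.
- **Flaps and bystanders:** the last picture shows both flaps flat under the presser bar. The washer, pot, multimeter and heatsink look undisturbed. The jar was only partly in view and the screwdriver was not, so I did not check those two at the end.
- **One rough moment:** closing the long flap pressed to 58 N at the wrist for a moment before I backed off. That is under the 120 N wrist limit, and the fingertips did the pressing, not the gripper's body.

My read of the state after hand-in was refused, so these are the values from just before.

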